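# Reload the plinth feeder

## Task

Reload the plinth feeder: swing the yellow keeper right out of the way, lay every wooden plinth blank on the bench (loose or stacked) flat into the magazine, pushing each one down against the sprung follower until both catches snap over it, and then swing the keeper fully closed across the mouth. Finally push the red priming plunger down to its stop and let it come back up. Leave the glass models and the plaster offcut where they stand.

Things in the scene. Friction and masses are not known exactly. Their poses are not given: they have to be found in the camera images.
- feeder: plinth feeder bolted to the bench: grey base plate 312 x 110 x 12 mm carrying, in one row along its x, keeper pivot (x = -92 mm), stack magazine (x = 0) and priming plunger (x = +165 mm). Origin: on the bench under the middle of the magazine; x along the row, z up. Blue columns 34 mm wide and 150 mm high stand at both ends of the magazine (x = +-68 to +-80 mm)
- magazine_top (a point): point on the magazine's axis at the tips of its four aluminium corner angles, 164 mm above the bench; axes as the feeder's. Inside the angles: 114 mm (x) by 64 mm (y), flared outward from 150 mm height up. Both long sides are open between the angles (x within +-42 mm) down to the base plate, so fingers may straddle a blank there
- rest (a point): point on the magazine's axis 140 mm above the bench: the underside of a blank just laid in the magazine comes to rest about here, on the steep ramps of the two dark steel sprung catches (ramps from x = +-50 mm at 129 mm height to x = +-58 mm at 147 mm)
- mouth (a point): point on the magazine's axis 125 mm above the bench, level with the flat undersides of the two catches (tips at x = +-50 mm, 28 mm wide, one at each end). A blank pushed down in its middle spreads them; once its top is below 125 mm they snap over it and hold it, earlier blanks underneath. Takes about 10 to 20 N; push its top to about 120 mm height to be sure
- follower (a joint): orange sprung plate 100 x 56 mm inside the magazine, on which the blanks stack; m pressed down from its top position (0, plate top 123 mm above the bench), at most 0.095; about 2.4 N at 0 and 60 N/m more; with n blanks held under the catches it reads 0.016 n - 0.002
- keeper (a joint): yellow keeper arm that swings level, at 172 to 180 mm height, about an upright pivot at feeder x = -92 mm, y = 0: 0 = closed, pointing along the feeder's +x across the magazine's mouth; positive turns counter-clockwise seen from above, towards the feeder's +y; 1.8 rad = open stop. It stays where it is left (about 1 N at the knob moves it)
- keeper_knob (a point): middle of the upright black round knob on the keeper arm, 18 mm in diameter, 36 mm tall (180 to 216 mm height), 92 mm from the pivot; the point is 198 mm above the bench. The knob may be pinched or pushed
- plunger (a joint): priming plunger of the feeder, m pressed down: 0 = up, 0.025 = at its stop; a spring returns it (2.5 N at first, about 9 N at the stop)
- plunger_top (a point): middle of the top of the plunger's red mushroom head, 42 mm in diameter, 150 mm above the bench when up
- blank0_c (a point): plinth blank, a brown hardwood slab 110 mm (its x) by 60 mm (its y) by 16 mm (its z), about 75 g, lying flat on the bench, or on another blank, at the start; the point is its centre; may be absent. Either end first, either face up
- blank1_c (a point): plinth blank, a brown hardwood slab 110 mm (its x) by 60 mm (its y) by 16 mm (its z), about 75 g, lying flat on the bench, or on another blank, at the start; the point is its centre; may be absent. Either end first, either face up
- blank2_c (a point): plinth blank, a brown hardwood slab 110 mm (its x) by 60 mm (its y) by 16 mm (its z), about 75 g, lying flat on the bench, or on another blank, at the start; the point is its centre; may be absent. Either end first, either face up
- blank3_c (a point): plinth blank, a brown hardwood slab 110 mm (its x) by 60 mm (its y) by 16 mm (its z), about 75 g, lying flat on the bench, or on another blank, at the start; the point is its centre; may be absent. Either end first, either face up
- blank4_c (a point): plinth blank, a brown hardwood slab 110 mm (its x) by 60 mm (its y) by 16 mm (its z), about 75 g, lying flat on the bench, or on another blank, at the start; the point is its centre; may be absent. Either end first, either face up
- model_green_c (a point): bystander: loose glass model with a green glass fin on a white plaster base 75 x 110 x 30 mm, 140 mm tall in all; the point is the centre of the base. Not to be disturbed
- model_blue_c (a point): bystander: loose glass model with a blue glass fin on a white plaster base 75 x 110 x 30 mm, 140 mm tall in all; the point is the centre of the base. Not to be disturbed
- model_amber_c (a point): bystander: loose glass model with an amber glass fin on a white plaster base 75 x 110 x 30 mm, 140 mm tall in all; the point is the centre of the base. Not to be disturbed
- offcut_c (a point): bystander: loose white plaster offcut 50 x 50 x 35 mm; the point is its centre. Not to be disturbed
Not all that is in view belongs to the job. Leave any pink look-alike of the part that bears blank2_c alone.

How it is judged:
By the outcome, as a careful person would: the job done as asked, in the order asked, and still so for the second after the job is handed in, with the robot touching nothing.
Of blank1, blank2, blank3, blank4 only 2 to 4 are there at a start; the rules pass over those that are not, and their reading is None.
At some moment in a run one of blank1, blank2, blank3 may be knocked a few centimetres aside while the robot is not near it.
It also fails if it takes over 210 s, if anything falls off the work surface, if the arm or the gripper's body presses on something with over 40 N, if the wrist force passes 120 N, or if a joint passes its speed limit or range.

## Robot

A 7-joint arm with a two-finger parallel gripper is mounted at the origin on the work surface. World frame = base frame: x ahead of the robot, y to its left, z up, the work surface at z = 0. Lengths are in m, angles in rad, forces in N, time in s.
With the tool pointing down it reaches from about 0.4 to 0.85 m from the base axis. Payload 6.9 kg.
Tool frame: the origin (TCP) lies between the finger pads; the fingertips stand 11 mm ahead of it and the grasp point (between the pads) lies 8 mm behind it; z points along the fingers, y is the line along which they close (so a half turn about z gives the same grasp; the last joint's range is limited). The gripper opens to 85 mm and grips with 20 to 120 N. Pads are 22 mm wide; open, the fingers measure 114 mm over their backs; the gripper's body (76 mm by 85 mm) begins 54 mm behind the grasp point. The pads swing forward as they close: fully open they stand 13 mm farther back than shut.
Start: joints at [-1.04, 0.507, -0.238, 1.5, 0.126, 1.149, -0.155], TCP at [0.258, 0.569, 0.242] pointing down, gripper open.
Joint ranges: [-3.08, 3.08], [-0.24, 2.05], [-1.43, 1.35], [0, 2.5], [-1.52, 4.66], [0.17, 1.96], [-2.89, 2.89]. Speed limits (rad/s): [2.39, 2.39, 3.14, 3.14, 3.14, 3.14, 3.14].

## Interface

Orientations are given as a unit quaternion [w, x, y, z].
In Python, from rig import manip gives the robot as it stands.
- The arm moves only by the shell command python3 -m handwheel 'ROWS' [FORCE]. ROWS is JSON, a list that holds one entry, the list of rows, each a list of 7 numbers: the shift along the tool's x, y, z in cm, then the turn, a rotation vector about the tool's x, y, z in degrees, then the gripper command: -1 is shut, 1 is fully open, values between are in proportion. A call has 1 to 20 rows; each row shifts and turns the commanded pose from where the row before left it, along the tool's axes as they then stand; what a row does not reach is not made up. A row lasts 1/12 s, in which the tool goes at most 41.7 mm and 7.16 degrees, less where a joint would pass 70% of its speed; a pose out of reach is approached as far as the arm can. A call with a gripper value outside its range is refused whole. The fingers move at their own pace and stop on an object; FORCE is the grip in N (left out, the last holds). Time passes only in rows, so rows that do not move let the fingers close. It gives the time, the measured TCP pose, the force, the opening and the grip force at its end, in the units of the state.
- manip.get_state(): the state, without advancing time (a new reading comes with each control period).
- manip.get_image(name): name is "side" or "top" or "wrist"; returns the picture (400x640x3 uint8, red, green, blue); there is no depth.
- manip.camera_params(name): a dict with "fovy" (degrees; the focal length in pixels is half the picture's height over the tangent of half this angle, whatever the lens; pixels are square), "cx", "cy" (the principal point, pixels), "dist_coeffs" ([k1, k2, p1, p2, k3] as OpenCV has them; the pictures are not rectified), "pose" (4x4, takes a point from camera to world coordinates). Camera axes: x right, y up, looking along -z (the intrinsics and any distortion apply to the point x, -y, -z); pixel columns grow to the right and rows downward; lengths in m; the calibration is good to about 2 mm. A picture is of the moment at which its call begins: read the wrist's pose just before it. camera_params takes no time and is no camera call; for the wrist camera it gives the pose at the moment of the call.
- manip.sign_off(): hands the job in; it is judged then, once.
The state is a dict: "time": time; "q": joint angles; "joint_vel": joint speeds; "joint_torque": joint torques, N m; "position": TCP position; "eef_rot": TCP orientation; "contact_force": force on the tool from outside, world axes, zero at the start; "torque": the same for the moment, N m; "gripper_width": finger opening in m; "grasp_force": force on a finger pad.
Only numpy, scipy, OpenCV 4.12 (cv2) and the standard library are available. Lean on these libraries where they do the work, as an engineer would, in place of code of your own. Each camera call takes 0.05 s, during which the arm holds its last target. There are 200 camera calls.

## Working session

There is one attempt and no reset: what is moved stays moved. The work goes in short steps, Python scripts to look and compute and a shell command to move; the robot and the scene stay as the last step left them, time stands still between calls to the robot, and variables do not carry over. Pictures are saved under pics/ and viewed, at most 14 in all, crops included, and the job is handed in when it is done.

```bash
ls; mkdir -p pics
cat > h.py <<'E'
import numpy as np, cv2, json
from rig import manip
def save(cam,name):
    im=manip.get_image(cam); cv2.imwrite(f'pics/{name}.png',im[:,:,::-1]); return im
def K(p,H=400):
    f=H/2/np.tan(np.radians(p['fovy'])/2); return np.array([[f,0,p['cx']],[0,f,p['cy']],[0,0,1.]])
def back(p,uv,z):
    "pixels -> world points on plane z"
    uv=np.array(uv,float).reshape(-1,1,2)
    n=cv2.undistortPoints(uv,K(p),np.array(p['dist_coeffs'],float)).reshape(-1,2)
    d=np.c_[n[:,0],-n[:,1],-np.ones(len(n))]; T=np.array(p['pose'])
    d=d@T[:3,:3].T; o=T[:3,3]; return o+d*((z-o[2])/d[:,2])[:,None]
def proj(p,X):
    T=np.array(p['pose']); c=(np.atleast_2d(X)-T[:3,3])@T[:3,:3]
    c=c*[1,-1,-1]
    return cv2.projectPoints(c,np.zeros(3),np.zeros(3),K(p),np.array(p['dist_coeffs'],float))[0].reshape(-1,2)
E
python3 - <<'E'
from h import *
a=save('top','top0');b=save('side','side0')
for c in('top','side','wrist'):
    p=manip.camera_params(c);print(c,p['fovy'],p['cx'],p['cy'],p['dist_coeffs'],np.round(p['pose'],3).tolist())
print(manip.get_state())
E
```

```text
pics
top 42.32059410141868 318.0947465975807 207.80734688696944 [-0.06867382  0.          0.          0.          0.        ] [[-0.007, 0.997, -0.081, 0.426], [-1.0, -0.007, 0.001, 0.112], [0.0, 0.081, 0.997, 1.523], [0.0, 0.0, 0.0, 1.0]]
side 49.046052213234596 318.75500751252514 200.26839207762856 [-0.11335097  0.          0.          0.          0.        ] [[0.927, 0.281, -0.25, 0.178], [-0.376, 0.7, -0.608, -0.705], [0.004, 0.657, 0.754, 1.127], [0.0, 0.0, 0.0, 1.0]]
wrist 58.07017189060965 320.5283558005272 209.47695057986581 [-0.05251276  0.          0.          0.          0.        ] [[0.413, -0.873, -0.259, 0.192], [0.911, 0.395, 0.119, 0.599], [-0.002, -0.285, 0.959, 0.372], [0.0, 0.0, 0.0, 1.0]]
{'time': 0.1, 'q': array([-1.04047177,  0.50827041, -0.23753293,  1.50101341,  0.12569388,
        1.14890609, -0.15478299]), 'joint_vel': array([-7.55741533e-04, -2.16463309e-03,  1.66271010e-03, -3.29672291e-03,
       -5.92162394e-05,  6.49395601e-04,  3.16250479e-04]), 'joint_torque': array([-4.52873093e-03, -6.21844196e+01, -2.19476111e+00, -2.50201517e+01,
        1.25352741e-02,  7.84615375e-03, -1.54173199e-05]), 'position': array([0.25748928, 0.56902778, 0.24151301]), 'eef_rot': array([-1.59843462e-04,  2.10806162e-01,  9.77527552e-01, -7.88837363e-04]), 'contact_force': array([-0.14262501, -0.57469049,  0.60952847]), 'torque': array([ 0.01090572, -0.00633236, -0.02724502]), 'grasp_force': 0.0, 'gripper_width': 0.08533709440221426}
```

View pics/top0.png

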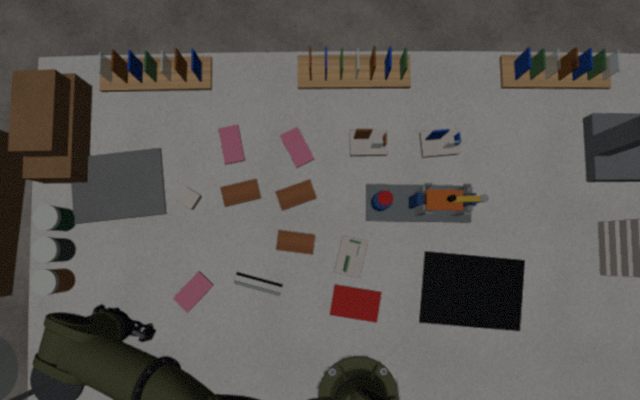

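View pics/side0.png

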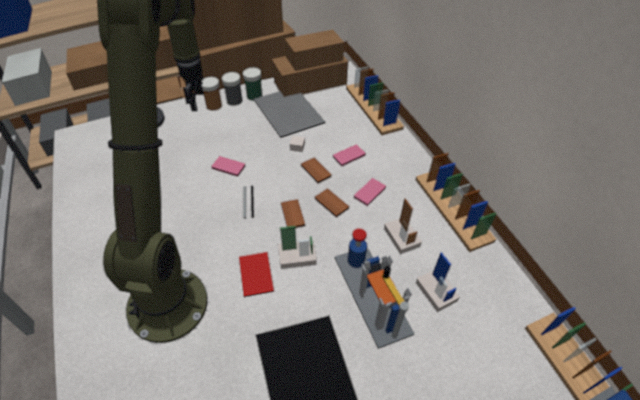

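The top view shows brown blanks at about (240,192), (296,193) and (296,242), with pink look-alikes beside them. The feeder plate is centred near (418,203), the plunger is at (384,200) on its left, and the keeper pivot is on the right near (484,198). The models and offcut are nearby.

```bash
cat > seg.py <<'E'
from h import *
def browns(im,roi=None,amin=150):
    hsv=cv2.cvtColor(im,cv2.COLOR_RGB2HSV); h,s,v=cv2.split(hsv)
    m=((h>=4)&(h<=16)&(s>110)&(v>40)).astype(np.uint8)
    m=cv2.morphologyEx(m,cv2.MORPH_OPEN,np.ones((3,3)))
    cs,_=cv2.findContours(m,cv2.RETR_EXTERNAL,cv2.CHAIN_APPROX_NONE)
    return [c for c in cs if cv2.contourArea(c)>amin]
E
python3 - <<'E'
from seg import *
for cam in('top','side'):
    im=cv2.imread(f'pics/{cam}0.png')[:,:,::-1].copy();p=manip.camera_params(cam)
    for c in browns(im):
        (u,v),_,_=cv2.minAreaRect(c)
        if not(150<u<345 and 150<v<260): continue
        for z in (.016,.032,.048):
            w=back(p,c.reshape(-1,2),z)[:,:2]
            r=cv2.minAreaRect((w*1000).astype(np.float32)); print(cam,(int(u),int(v)),z,np.round(r[0]),np.round(r[1]),round(r[2],1))
# feeder: corners of plate in top
p=manip.camera_params('top')
print(np.round(back(p,[[366,184],[366,221],[471,221],[471,186]],.012),3))
print('plunger',np.round(back(p,[[385,199]],.150),3),'keeper',np.round(back(p,[[485,198],[447,199]],.18),3), 'knob',np.round(back(p,[[452,198]],.216),3))
a=cv2.imread('pics/top0.png')[100:280,170:500];cv2.imwrite('pics/c1.png',cv2.resize(a,None,fx=2.4,fy=2.4,interpolation=2))
a=cv2.imread('pics/side0.png')[120:350,190:480];cv2.imwrite('pics/c2.png',cv2.resize(a,None,fx=2.6,fy=2.6,interpolation=2))
E
```

```text
top (295, 241) 0.016 [450. 178.] [104.  54.] 82.9
top (295, 241) 0.032 [450. 177.] [103.  53.] 82.9
top (295, 241) 0.048 [450. 176.] [102.  53.] 82.9
top (295, 194) 0.016 [588. 176.] [ 55. 105.] 19.4
top (295, 194) 0.032 [587. 175.] [ 55. 103.] 19.4
top (295, 194) 0.048 [585. 175.] [ 54. 102.] 19.4
top (240, 192) 0.016 [596. 339.] [ 55. 104.] 12.9
top (240, 192) 0.032 [595. 336.] [ 55. 103.] 12.9
top (240, 192) 0.048 [593. 334.] [ 54. 102.] 12.9
side (292, 213) 0.016 [445. 170.] [109.  53.] 82.7
side (292, 213) 0.032 [441. 158.] [107.  53.] 82.7
side (292, 213) 0.048 [437. 145.] [105.  52.] 82.7
side (331, 202) 0.016 [583. 168.] [ 57. 106.] 19.4
side (331, 202) 0.032 [577. 156.] [ 56. 105.] 19.4
side (331, 202) 0.048 [571. 143.] [ 55. 103.] 19.4
side (315, 169) 0.016 [590. 331.] [ 55. 108.] 12.0
side (315, 169) 0.032 [584. 316.] [ 54. 106.] 12.0
side (315, 169) 0.048 [578. 301.] [ 53. 105.] 12.0
[[ 0.619 -0.032  0.012]
 [ 0.51  -0.03   0.012]
 [ 0.507 -0.34   0.012]
 [ 0.611 -0.343  0.012]]
plunger [[ 0.56  -0.069  0.15 ]] keeper [[ 0.558 -0.329  0.18 ]
 [ 0.556 -0.228  0.18 ]] knob [[ 0.555 -0.232  0.216]]
```

View pics/c1.png

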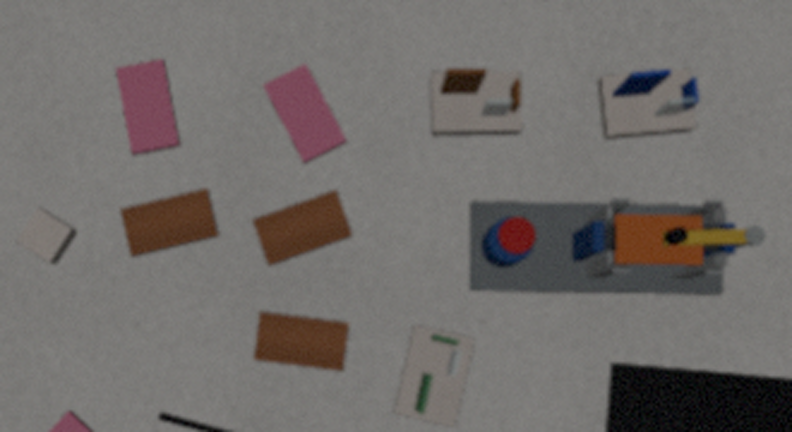

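View pics/c2.png

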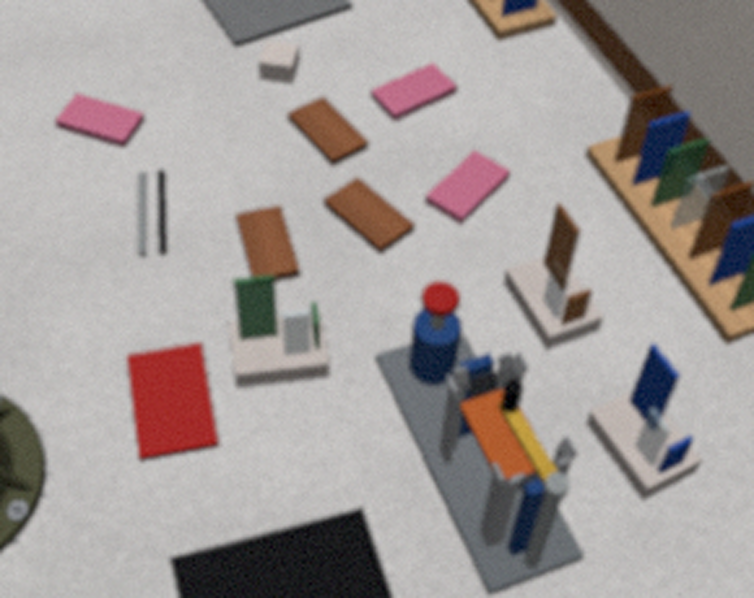

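All three brown blanks agree at one layer (tops at 16 mm), so none is stacked. Feeder +x runs along world +y: pivot near (0.558, -0.328), magazine near (0.558, -0.235), keeper roughly closed. I'll move above the feeder for a close look.

```bash
python3 -m handwheel '[[[0,0,-1,0,0,6.6,1],[0,0,-1,0,0,6.6,1],[0,0,-1,0,0,6.6,1],[0,0,-1,0,0,6.6,1],[0,0,-1,0,0,6.6,1],[0,0,-1,0,0,6.6,1],[0,0,-1,0,0,6.6,1],[0,0,-1,0,0,6.6,1],[0,0,-1,0,0,6.6,1],[0,0,-1,0,0,6.3,1]]]'
python3 -m handwheel '[[[-3.5,1.5,0,0,0,0,1],[-3.5,1.5,0,0,0,0,1],[-3.5,1.5,0,0,0,0,1],[-3.5,1.5,0,0,0,0,1],[-3.5,1.5,0,0,0,0,1],[-3.5,1.5,0,0,0,0,1],[-3.5,1.5,0,0,0,0,1],[-3.5,1.5,0,0,0,0,1],[-3.5,1.5,0,0,0,0,1],[-3.5,1.5,0,0,0,0,1],[-3.5,1.5,0,0,0,0,1],[-3.5,1.5,0,0,0,0,1],[-3.5,1.5,0,0,0,0,1],[-3.5,1.5,0,0,0,0,1],[-3.5,1.5,0,0,0,0,1],[-3.5,1.5,0,0,0,0,1],[-3.5,1.5,0,0,0,0,1],[-3.5,1.5,0,0,0,0,1],[-3.5,1.5,0,0,0,0,1],[-3.5,1.5,0,0,0,0,1]]]'
```

```text
time: 0.93
position: [0.2574, 0.5692, 0.3422]
eef_rot: [0.0, 0.709, 0.705, -0.001]
contact_force: [0.1, 0.6, -0.0]
gripper_width: 0.0853
grasp_force: 0.0
time: 2.6
position: [0.5574, -0.1324, 0.342]
eef_rot: [-0.0, 0.707, 0.707, -0.0]
contact_force: [1.4, 0.8, 0.2]
gripper_width: 0.0855
grasp_force: 0.0
```

```bash
python3 -m handwheel '[[[-3,0,0,0,0,0,1],[-3,0,0,0,0,0,1],[-2,0,0,0,0,0,1],[0,0,0,0,0,0,1],[0,0,0,0,0,0,1]]]' | head -2
python3 - <<'E'
from h import *
p=manip.camera_params('wrist');np.save('pw1.npy',p,allow_pickle=True);save('wrist','w1');save('top','top1')
E
```

```text
time: 3.02
position: [0.5565, -0.212, 0.3417]
```

View pics/w1.png

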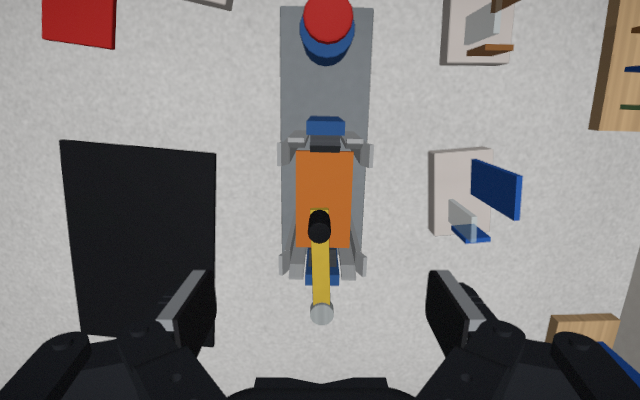

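View pics/top1.png

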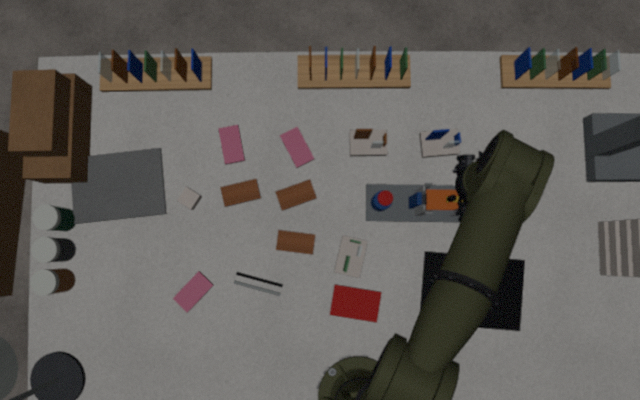

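The wrist view shows the follower corners at (297,151), (352,152), (350,247) and (295,247), the knob top near (320,233), the pivot at (321,313) and the plunger head at (328,18). The top view confirms nothing was hidden under the arm: three brown blanks only.

```bash
cat > to.py <<'E'
# python3 to.py x y z headingdeg(of tool y) -> shift in tool axes (after turning) and turn
import sys
from h import *
from scipy.spatial.transform import Rotation as R
def to(x,y,z,hd):
    s=manip.get_state(); q=s['eef_rot']; M=R.from_quat([q[1],q[2],q[3],q[0]]).as_matrix()
    cur=np.degrees(np.arctan2(M[1,1],M[0,1])); turn=-((hd-cur+90)%180-90)
    h=np.radians(cur-turn); ty=np.array([np.cos(h),np.sin(h),0]); tx=np.cross(ty,[0,0,-1])
    d=np.array([x,y,z])-s['position']
    print('turn z',round(turn,1),'then shift cm x %.2f y %.2f z %.2f'%(100*d@tx,100*d@ty,-100*d[2]),'pos',np.round(s['position'],4),'tilt',np.round(M[:2,2],3))
if __name__=='__main__': to(*map(float,sys.argv[1:]))
E
python3 - <<'E'
from h import *
p=np.load('pw1.npy',allow_pickle=True).item()
print('foll',np.round(back(p,[[297,151],[352,152],[350,247],[295,247]],.123),4))
print('plg',np.round(back(p,[[328,18]],.15),4),'piv',np.round(back(p,[[321,313]],.18),4),'knob',np.round(back(p,[[320,233]],.216),4))
im=cv2.imread('pics/w1.png')
hsv=cv2.cvtColor(im,cv2.COLOR_BGR2HSV); h,s,v=cv2.split(hsv)
# orange centroid; red head
for n,m in(('or',(h>7)&(h<16)&(s>150)&(v>100)),('red',((h<5)|(h>174))&(s>150))):
    c=[c for c in cv2.findContours(m.astype(np.uint8),0,2)[0] if cv2.contourArea(c)>300]
    for k in c: print(n,cv2.minAreaRect(k))
im=cv2.imread('pics/top1.png')[:,:,::-1].copy();p=manip.camera_params('top')
from seg import browns
for c in browns(im):
    w=back(p,c.reshape(-1,2),.016)[:,:2]*1000;r=cv2.minAreaRect(w.astype(np.float32));b=cv2.boxPoints(r)
    if r[1][0]>45 and max(r[1])<115 and r[0][0]<650:
        e=max([b[1]-b[0],b[2]-b[1]],key=np.linalg.norm); print(np.round(r[0]),np.round(r[1]),'long axis deg',np.round(np.degrees(np.arctan2(e[1],e[0]))%180,1))
E
python3 to.py .557 -.235 .20 0
```

```text
foll [[ 0.5339 -0.1849  0.123 ]
 [ 0.5871 -0.1861  0.123 ]
 [ 0.5871 -0.2851  0.123 ]
 [ 0.5296 -0.2848  0.123 ]]
plg [[ 0.5633 -0.0728  0.15  ]] piv [[ 0.5565 -0.3276  0.18  ]] knob [[ 0.5562 -0.235   0.216 ]]
or ((323.62860107421875, 198.68165588378906), (57.04644775390625, 96.41679382324219), 1.0809242725372314)
red ((327.5, 21.5), (43.0, 49.0), 90.0)
red ((78.5, 24.0), (48.0, 73.0), 90.0)
[450. 178.] [104.  54.] long axis deg 82.8
[ 572. -254.] [95. 59.] long axis deg 89.6
[589. 176.] [ 55. 103.] long axis deg 109.9
[596. 339.] [ 55. 104.] long axis deg 103.7
turn z 0.0 then shift cm x -2.54 y -0.02 z 14.19 pos [ 0.5572 -0.2096  0.3419] tilt [-0.001  0.001]
```

```bash
python3 -m handwheel '[[[-1.3,-0.1,3,0,0,0,1],[-1.3,0,3,0,0,0,1],[0,0,3,0,0,0,0],[0,0,3,0,0,0,-0.2],[0,0,2,0,0,0,-0.2],[0,0,0,0,0,0,-1],[0,0,0,0,0,0,-1],[0,0,0,0,0,0,-1],[0,0,0,0,0,0,-1],[0,0,0,0,0,0,-1]]]' 20
```

```text
time: 3.95
position: [0.5567, -0.2359, 0.2034]
eef_rot: [0.0, 0.707, 0.707, 0.001]
contact_force: [-0.2, 3.7, -2.2]
gripper_width: 0.017
grasp_force: 22.3
```

Run:
```python
import numpy as np
t=np.radians(90+np.arange(0,15)*7); x=9.2*np.cos(t);y=9.2*np.sin(t)
print(np.round(np.c_[np.diff(y),np.diff(x)],2).tolist())
```

```text
[[-0.07, -1.12], [-0.2, -1.1], [-0.34, -1.07], [-0.47, -1.02], [-0.59, -0.96], [-0.7, -0.88], [-0.8, -0.79], [-0.89, -0.68], [-0.97, -0.57], [-1.03, -0.45], [-1.08, -0.32], [-1.11, -0.19], [-1.12, -0.05], [-1.12, 0.09]]
```

```bash
python3 -m handwheel '[[[-0.07,-1.12,0,0,0,0,-1],[-0.2,-1.1,0,0,0,0,-1],[-0.34,-1.07,0,0,0,0,-1],[-0.47,-1.02,0,0,0,0,-1],[-0.59,-0.96,0,0,0,0,-1],[-0.7,-0.88,0,0,0,0,-1],[-0.8,-0.79,0,0,0,0,-1],[-0.89,-0.68,0,0,0,0,-1],[-0.97,-0.57,0,0,0,0,-1],[-1.03,-0.45,0,0,0,0,-1],[-1.08,-0.32,0,0,0,0,-1],[-1.11,-0.19,0,0,0,0,-1],[-1.12,-0.05,0,0,0,0,-1],[-1.12,0.09,0,0,0,0,-1],[0,0,0,0,0,0,-1],[0,0,0,0,0,0,-1]]]' 20
```

```text
time: 5.28
position: [0.4661, -0.3432, 0.2028]
eef_rot: [0.002, 0.708, 0.707, 0.001]
contact_force: [7.8, 1.5, 3.9]
gripper_width: 0.0171
grasp_force: 23.2
```

```bash
python3 -m handwheel '[[[0,0,0,0,0,0,1],[0,0,0,0,0,0,1],[0,0,0,0,0,0,1],[0,0,0,0,0,0,1],[0,0,-3,0,0,0,1],[0,0,-3,0,0,0,1],[0,0,-2,0,0,0,1],[3.5,0,0,0,0,0,1],[3.5,0,0,0,0,0,1],[3.5,0,0,0,0,0,1],[3.5,0,0,0,0,0,1],[3.5,0,0,0,0,0,1],[3.5,0,0,0,0,0,1],[3.5,0,0,0,0,0,1],[3.5,0,0,0,0,0,1],[3.5,0,0,0,0,0,1],[3.5,0,0,0,0,0,1]]]' | grep -E 'pos|force'
python3 to.py .450 .178 .26 -7.2
```

```text
position: [0.4644, 0.0096, 0.2822]
contact_force: [0.7, -0.3, 0.3]
grasp_force: 0.0
turn z 7.1 then shift cm x 16.53 y -3.54 z 2.22 pos [0.4644 0.0096 0.2822] tilt [-0. -0.]
```

```bash
cat > look.py <<'E'
# python3 look.py name ztop zTCP
import sys
from seg import *; from to import to
n,zt,zg=sys.argv[1],float(sys.argv[2]),float(sys.argv[3])
p=manip.camera_params('wrist'); im=save('wrist',n).copy(); s=manip.get_state()['position']
for c in browns(im,amin=2500):
    w=back(p,c.reshape(-1,2),zt)[:,:2]*1000;r=cv2.minAreaRect(w.astype(np.float32));b=cv2.boxPoints(r)
    e=max([b[1]-b[0],b[2]-b[1]],key=np.linalg.norm); a=np.degrees(np.arctan2(e[1],e[0]))%180
    print(np.round(r[0]),np.round(r[1]),'long',np.round(a,1)); to(r[0][0]/1000,r[0][1]/1000,zg,a-90)
E
python3 -m handwheel '[[[3.3,-0.7,0.4,0,0,0,1],[3.3,-0.7,0.4,0,0,0,1],[3.3,-0.7,0.4,0,0,0,1],[3.3,0,0.4,0,0,0,1],[3.3,0,0.4,0,0,0,1],[0,0,0,0,0,7.1,1],[0,0,0,0,0,0,1],[0,0,0,0,0,0,1]]]' | grep -E 'pos'
python3 look.py w2 .016 .012
```

```text
position: [0.444, 0.1725, 0.262]
[449. 177.] [109.  58.] long 81.9
turn z 1.0 then shift cm x 0.60 y 0.42 z 25.02 pos [0.4442 0.1721 0.2622] tilt [-0.    -0.001]
[586. 176.] [ 61. 111.] long 109.3
turn z -26.3 then shift cm x -4.30 y 13.52 z 25.02 pos [0.4442 0.1721 0.2622] tilt [-0.    -0.001]
[600. 309.] [63. 49.] long 12.6
turn z 70.3 then shift cm x 18.18 y -9.93 z 25.02 pos [0.4442 0.1721 0.2622] tilt [-0.    -0.001]
```

View pics/w2.png

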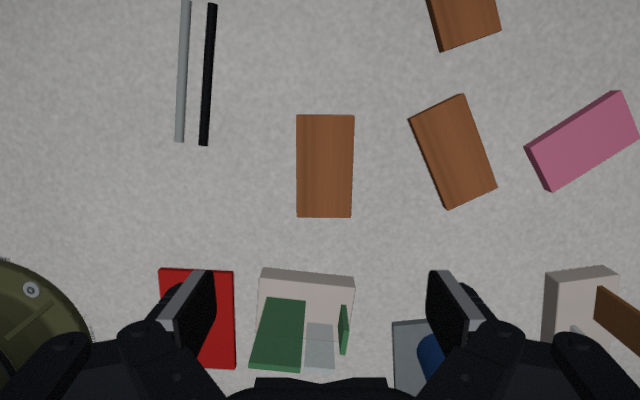

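The picture shows the first blank cleanly below the tool at (325,165), with nothing near the fingers' landing spots.

```bash
python3 -m handwheel '[[[0.6,0.4,3.5,0,0,1,1],[0,0,3.5,0,0,0,1],[0,0,3.5,0,0,0,1],[0,0,3.5,0,0,0,1],[0,0,3.5,0,0,0,1],[0,0,3.5,0,0,0,1],[0,0,2,0,0,0,1],[0,0,1,0,0,0,1],[0,0,1,0,0,0,1],[0,0,0,0,0,0,-1],[0,0,0,0,0,0,-1],[0,0,0,0,0,0,-1],[0,0,0,0,0,0,-1],[0,0,0,0,0,0,-1],[0,0,-1,0,0,0,-1],[0,0,-2,0,0,0,-1]]]' 40
```

```text
time: 8.75
position: [0.448, 0.1785, 0.0416]
eef_rot: [-0.0, 0.755, 0.655, -0.001]
contact_force: [-0.3, -0.7, -0.3]
gripper_width: 0.059
grasp_force: 43.3
```

```bash
python3 -m handwheel '[[[0,0,-3.5,0,0,-3,-1],[0,0,-3.5,0,0,-3.6,-1],[0,0,-3.5,0,0,0,-1],[0,0,-3.5,0,0,0,-1],[0,0,-3.5,0,0,0,-1],[0,0,-3.5,0,0,0,-1]]]' | grep -E 'pos|width'; python3 to.py .559 -.2355 .25 -1.5
```

```text
position: [0.4484, 0.1785, 0.2548]
gripper_width: 0.0588
turn z -0.0 then shift cm x -41.09 y 12.14 z 0.48 pos [0.4484 0.1785 0.2548] tilt [0.001 0.   ]
```

```bash
python3 -m handwheel '[[[-3.4,1,0,0,0,0,-1],[-3.4,1,0,0,0,0,-1],[-3.4,1,0,0,0,0,-1],[-3.4,1,0,0,0,0,-1],[-3.4,1,0,0,0,0,-1],[-3.4,1,0,0,0,0,-1],[-3.4,1,0,0,0,0,-1],[-3.4,1,0,0,0,0,-1],[-3.4,1,0,0,0,0,-1],[-3.4,1,0,0,0,0,-1],[-3.4,1,0,0,0,0,-1],[-3.4,1,0,0,0,0,-1],[-0.3,0.1,0,0,0,0,-1],[0,0,0,0,0,0,-1],[0,0,0,0,0,0,-1],[0,0,0,0,0,0,-1]]]' | grep -E 'pos|width';  python3 to.py .559 -.2355 .25 -1.5
python3 - <<'E'
from h import *
p=manip.camera_params('wrist');save('wrist','w3');np.save('pw3.npy',p,allow_pickle=True)
E
```

```text
position: [0.5588, -0.2334, 0.2524]
gripper_width: 0.0588
turn z 0.1 then shift cm x -0.21 y 0.02 z 0.24 pos [ 0.5588 -0.2334  0.2524] tilt [-0.     0.001]
```

View pics/w3.png

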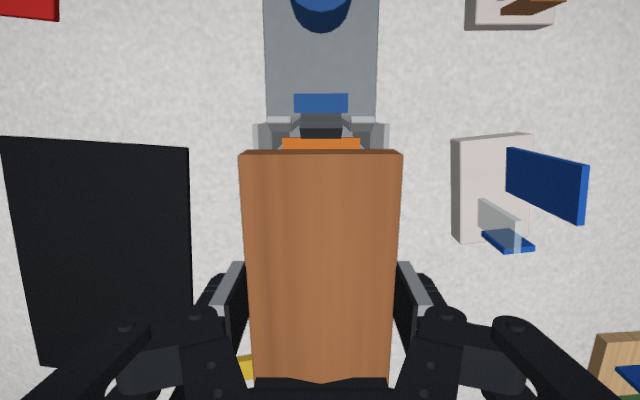

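The blank is gripped level, its front edge from (239,153) to (402,153). The magazine's far column top is at (294–348, 94) and lines up with it.

Run:
```python
from h import *
p=np.load('pw3.npy',allow_pickle=True).item()
print('blank',np.round(back(p,[[239,154],[402,154],[250,376],[388,376]],.2568),4))
print('col top',np.round(back(p,[[294,94],[348,94],[294,112],[349,112]],.150),4))
print('tips',np.round(back(p,[[253,124],[388,124]],.164),4))
print('plate',np.round(back(p,[[263,0],[379,0],[265,110],[377,110]],.012),4))
```

```text
blank [[ 0.5318 -0.1781  0.2568]
 [ 0.5891 -0.1796  0.2568]
 [ 0.5276 -0.2732  0.2568]
 [ 0.5871 -0.2747  0.2568]]
col top [[ 0.5447 -0.1556  0.15  ]
 [ 0.5781 -0.1565  0.15  ]
 [ 0.5442 -0.1665  0.15  ]
 [ 0.5787 -0.1674  0.15  ]]
tips [[ 0.5204 -0.1724  0.164 ]
 [ 0.6008 -0.1745  0.164 ]]
plate [[ 0.5098 -0.0664  0.012 ]
 [ 0.618  -0.0692  0.012 ]
 [ 0.5054 -0.1665  0.012 ]
 [ 0.6172 -0.1694  0.012 ]]
```

```bash
python3 -m handwheel '[[[-0.2,0.05,2,0,0,0,-1],[0,0,2,0,0,0,-1],[0,0,2,0,0,0,-1],[0,0,1.5,0,0,0,-1],[0,0,1,0,0,0,-1],[0,0,0.7,0,0,0,-1],[0,0,0.7,0,0,0,-1],[0,0,0,0,0,0,-1],[0,0,0,0,0,0,-1]]]'
```

```text
time: 11.38
position: [0.5596, -0.2365, 0.1536]
eef_rot: [-0.0, 0.716, 0.698, 0.0]
contact_force: [-0.0, 2.9, -1.4]
gripper_width: 0.0589
grasp_force: 43.4
```

```bash
python3 -m handwheel '[[[0,0,0.2,0,0,0,-1],[0,0,0,0,0,0,1],[0,0,0,0,0,0,1],[0,0,0,0,0,0,1],[0,0,-2.5,0,0,0,1],[0,0,-3,0,0,0,1],[0,0,0,0,0,0,-1],[0,0,0,0,0,0,-1],[0,0,0,0,0,0,-1],[0,0,0,0,0,0,-1],[0,0,0,0,0,0,-1],[0,0,0,0,0,0,-1],[0,0,1.5,0,0,0,-1],[0,0,1,0,0,0,-1],[0,0,1,0,0,0,-1]]]'
python3 - <<'E'
from h import *
save('wrist','w4')
E
```

```text
time: 12.63
position: [0.5589, -0.237, 0.17]
eef_rot: [-0.001, 0.717, 0.698, -0.0]
contact_force: [0.7, -0.5, 0.1]
gripper_width: -0.0003
grasp_force: 0.0
```

View pics/w4.png

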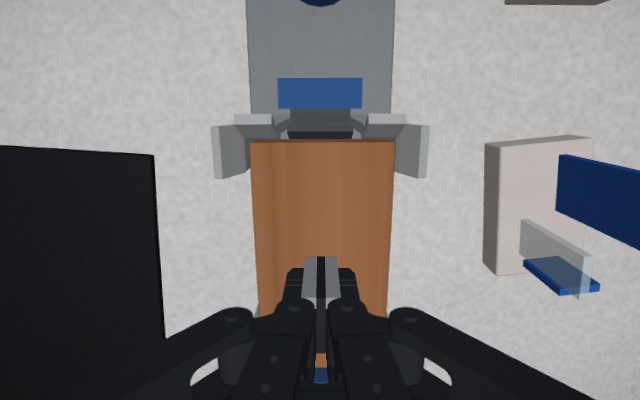

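The blank sits square between the corner angles, and the shut fingers are over its middle. I'll press down.

```bash
python3 -m handwheel '[[[0,0.05,0.6,0,0,0,-1],[0.1,0,0.6,0,0,0,-1],[0,0,0.5,0,0,0,-1],[0,0,0.5,0,0,0,-1]]]' | grep -E 'pos|contact'
python3 -m handwheel '[[[0,0,0.5,0,0,0,-1],[0,0,0.5,0,0,0,-1]]]' | grep -E 'pos|contact'
python3 -m handwheel '[[[0,0,0.5,0,0,0,-1],[0,0,0.4,0,0,0,-1],[0,0,0,0,0,0,-1],[0,0,0,0,0,0,-1]]]' | grep -E 'pos|contact'
```

```text
position: [0.5602, -0.2363, 0.1493]
contact_force: [0.2, 0.8, 1.3]
position: [0.5602, -0.2363, 0.1393]
contact_force: [0.2, 0.4, 4.5]
position: [0.5598, -0.2361, 0.13]
contact_force: [1.0, -0.0, 2.0]
```

```bash
python3 -m handwheel '[[[0,0,-2,0,0,0,-1],[0,0,-2,0,0,0,1],[0,0,-2,0,0,0,1],[0,0,-2,0,0,0,1],[0,0,-2,0,0,0,1],[0,0,0,0,0,0,1],[0,0,0,0,0,0,1]]]' | grep -E 'time|pos|contact'
python3 - <<'E'
from h import *
p=manip.camera_params('wrist');np.save('pw5.npy',p,allow_pickle=True);save('wrist','w5')
E
```

```text
time: 14.1
position: [0.5599, -0.2365, 0.2312]
contact_force: [0.1, -0.6, -0.6]
```

View pics/w5.png

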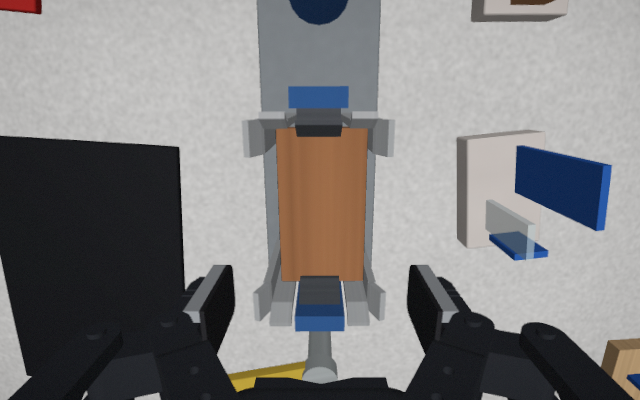

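Both dark catches overlap the blank's ends at (319,128) and (320,290), so blank one is in and snapped. Next is the blank at (586,176).

```bash
python3 to.py .587 .165 .26 19.5; python3 to.py .593 .325 .26 13.2
```

```text
turn z -21.0 then shift cm x 36.89 y 15.99 z -2.99 pos [ 0.5594 -0.2361  0.2301] tilt [-0.001  0.   ]
turn z -14.7 then shift cm x 53.86 y 16.09 z -2.99 pos [ 0.5594 -0.2361  0.2301] tilt [-0.001  0.   ]
```

```bash
python3 -m handwheel '[[[0,0,-1,0,0,-7,1],[0,0,-1,0,0,-7,1],[0,0,-1,0,0,-7,1],[3.35,1.45,0,0,0,0,1],[3.35,1.45,0,0,0,0,1],[3.35,1.45,0,0,0,0,1],[3.35,1.45,0,0,0,0,1],[3.35,1.45,0,0,0,0,1],[3.35,1.45,0,0,0,0,1],[3.35,1.45,0,0,0,0,1],[3.35,1.45,0,0,0,0,1],[3.35,1.45,0,0,0,0,1],[3.35,1.45,0,0,0,0,1],[3.35,1.45,0,0,0,0,1],[0,0,0,0,0,0,1],[0,0,0,0,0,0,1],[0,0,0,0,0,0,1]]]' | grep -E 'pos'
python3 look.py w6 .016 .012
```

```text
position: [0.5869, 0.1638, 0.2589]
[588. 175.] [ 59. 108.] long 109.2
turn z 0.2 then shift cm x 1.16 y 0.48 z 24.73 pos [0.5871 0.1629 0.2593] tilt [-0.002 -0.002]
[601. 315.] [59. 63.] long 103.0
turn z 6.4 then shift cm x 14.51 y 4.77 z 24.73 pos [0.5871 0.1629 0.2593] tilt [-0.002 -0.002]
```

```bash
python3 -m handwheel '[[[1.2,0.5,3.5,0,0,0,1],[0,0,3.5,0,0,0,1],[0,0,3.5,0,0,0,1],[0,0,3.5,0,0,0,1],[0,0,3.5,0,0,0,1],[0,0,3.5,0,0,0,1],[0,0,1.7,0,0,0,1],[0,0,1,0,0,0,1],[0,0,1,0,0,0,1],[0,0,0,0,0,0,-1],[0,0,0,0,0,0,-1],[0,0,0,0,0,0,-1],[0,0,0,0,0,0,-1],[0,0,0,0,0,0,-1]]]' 40
python3 -m handwheel '[[[0,0,-3.5,0,0,0,-1],[0,0,-3.5,0,0,0,-1],[0,0,-3.5,0,0,0,-1],[0,0,-3.5,0,0,0,-1],[0,0,-3.5,0,0,7,-1],[0,0,-3.5,0,0,7,-1],[0,0,-3,0,0,7,-1],[0,0,0,0,0,0,-1]]]' | grep -E 'pos|width';python3 to.py .5597 -.2358 .25 -1.5
```

```text
time: 16.78
position: [0.589, 0.1775, 0.0146]
eef_rot: [0.001, 0.577, 0.816, 0.001]
contact_force: [-0.5, 0.4, 4.8]
gripper_width: 0.0589
grasp_force: 43.5
position: [0.5908, 0.1778, 0.2608]
gripper_width: 0.0586
turn z -0.5 then shift cm x -41.43 y -2.03 z 1.08 pos [0.5908 0.1778 0.2608] tilt [0.011 0.004]
```

```bash
python3 -m handwheel '[[[-3.4,-0.17,0,0,0,0,-1],[-3.4,-0.17,0,0,0,0,-1],[-3.4,-0.17,0,0,0,0,-1],[-3.4,-0.17,0,0,0,0,-1],[-3.4,-0.17,0,0,0,0,-1],[-3.4,-0.17,0,0,0,0,-1],[-3.4,-0.17,0,0,0,0,-1],[-3.4,-0.17,0,0,0,0,-1],[-3.4,-0.17,0,0,0,0,-1],[-3.4,-0.17,0,0,0,0,-1],[-3.4,-0.17,0,0,0,0,-1],[-3.4,-0.16,0.4,0,0,0,-1],[-0.6,0,0.4,0,0,-0.4,-1],[0,0,0,0,0,0,-1],[0,0,0,0,0,0,-1],[0,0,0,0,0,0,-1]]]' | grep -E 'pos|width';  python3 to.py .5597 -.2358 .25 -1.5
cat > held.py <<'E'
import sys
from seg import *
p=manip.camera_params('wrist');im=save('wrist',sys.argv[1]).copy();z=manip.get_state()['position'][2]+.003
c=max(browns(im,amin=5000),key=cv2.contourArea).reshape(-1,2)
# front edge: columns in the middle, topmost brown row ; sides at rows 170..230
top=[c[c[:,0]==u][:,1].min() for u in range(270,371,10)]
print('front row',np.median(top),np.round(back(p,[[320,np.median(top)]],z),4))
L=[];
for v in (180,200,220): r=c[c[:,1]==v][:,0]; L+=[[r.min(),v],[r.max(),v]]
w=back(p,L,z); m=(w[::2]+w[1::2])/2; print('mid',np.round(m[:,:2],4).tolist(),'width',np.round(np.linalg.norm(w[1::2]-w[::2],axis=1),4))
E
python3 held.py w7
```

```text
position: [0.5572, -0.234, 0.2453]
gripper_width: 0.0586
turn z 0.5 then shift cm x -0.17 y 0.25 z -0.47 pos [ 0.5572 -0.234   0.2453] tilt [0.    0.001]
front row 139.0 [[ 0.5584 -0.1744  0.2484]]
mid [[0.5583, -0.189], [0.5582, -0.1965], [0.558, -0.2042]] width [0.0576 0.057  0.0572]
```

Run:
```python
import cv2
for n in('w3','w7'):
    im=cv2.imread(f'pics/{n}.png'); print(n,[(v,*im[v,318:323].mean(0).astype(int).tolist()[::-1]) for v in range(84,162,2)])
```

```text
w3 [(84, 133, 138, 142), (86, 133, 139, 142), (88, 134, 139, 143), (90, 134, 140, 144), (92, 129, 136, 144), (94, 54, 95, 149), (96, 53, 94, 149), (98, 53, 93, 149), (100, 53, 94, 149), (102, 53, 94, 149), (104, 54, 94, 149), (106, 53, 94, 149), (108, 54, 94, 149), (110, 53, 94, 149), (112, 59, 93, 141), (114, 84, 86, 91), (116, 81, 84, 89), (118, 79, 83, 87), (120, 80, 83, 87), (122, 83, 86, 91), (124, 81, 83, 88), (126, 81, 83, 88), (128, 53, 55, 58), (130, 43, 46, 48), (132, 44, 47, 49), (134, 43, 44, 47), (136, 45, 46, 49), (138, 87, 64, 48), (140, 199, 120, 54), (142, 200, 120, 55), (144, 199, 120, 55), (146, 199, 120, 55), (148, 200, 120, 55), (150, 114, 77, 51), (152, 116, 78, 52), (154, 144, 99, 66), (156, 162, 113, 77), (158, 163, 113, 76), (160, 163, 113, 77)]
w7 [(84, 133, 138, 142), (86, 133, 138, 142), (88, 134, 138, 143), (90, 134, 139, 143), (92, 68, 102, 148), (94, 53, 94, 149), (96, 53, 94, 149), (98, 53, 94, 149), (100, 53, 94, 149), (102, 52, 93, 148), (104, 53, 95, 149), (106, 54, 94, 149), (108, 53, 94, 149), (110, 53, 94, 149), (112, 74, 88, 118), (114, 83, 86, 91), (116, 81, 84, 88), (118, 78, 82, 86), (120, 81, 83, 88), (122, 83, 87, 91), (124, 80, 82, 88), (126, 80, 82, 88), (128, 50, 52, 56), (130, 43, 45, 48), (132, 43, 45, 49), (134, 43, 45, 47), (136, 44, 46, 49), (138, 74, 62, 54), (140, 162, 112, 76), (142, 162, 112, 76), (144, 162, 112, 76), (146, 162, 112, 76), (148, 163, 113, 77), (150, 115, 77, 51), (152, 116, 79, 52), (154, 126, 85, 57), (156, 162, 113, 77), (158, 163, 113, 77), (160, 163, 113, 78)]
```

```bash
python3 -m handwheel '[[[-0.2,0.25,1.5,0,0,0.5,-1],[0,0,2,0,0,0,-1],[0,0,2,0,0,0,-1],[0,0,1.5,0,0,0,-1],[0,0,1,0,0,0,-1],[0,0,0.6,0,0,0,-1],[0,0,0.6,0,0,0,-1],[0,0,0,0,0,0,-1],[0,0,0,0,0,0,-1]]]'
```

```text
time: 19.58
position: [0.5599, -0.2362, 0.1536]
eef_rot: [-0.001, 0.717, 0.698, 0.001]
contact_force: [0.7, 6.5, -1.8]
gripper_width: 0.0587
grasp_force: 43.7
```

```bash
python3 -m handwheel '[[[0.1,0,0.1,0,0,0,-1],[0,0,0,0,0,0,1],[0,0,0,0,0,0,1],[0,0,0,0,0,0,1],[0,0,-2.5,0,0,0,1],[0,0,-3,0,0,0,1],[0,0,0,0,0,0,-1],[0,0,0,0,0,0,-1],[0,0,0,0,0,0,-1],[0,0,0,0,0,0,-1],[0,0,0,0,0,0,-1],[0,0,0,0,0,0,-1],[0,0,1.5,0,0,0,-1],[0,0,1,0,0,0,-1],[0,0,1,0,0,0,-1]]]' | grep -E 'pos|contact'
python3 - <<'E'
from h import *
save('wrist','w8')
E
```

```text
position: [0.5589, -0.2368, 0.171]
contact_force: [0.5, 1.1, 0.7]
```

View pics/w8.png

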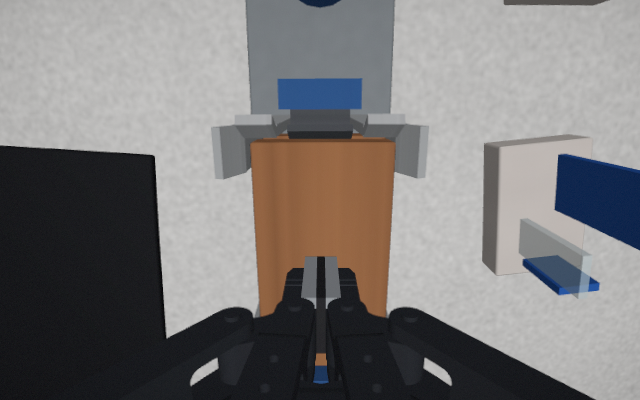

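The second blank sits level in the mouth (front edge at row 141), as the first did. I'll press it down.

```bash
python3 -m handwheel '[[[0,0.05,0.6,0,0,0,-1],[0.1,0,0.6,0,0,0,-1],[0,0,0.5,0,0,0,-1],[0,0,0.5,0,0,0,-1]]]' | grep -E 'pos|contact'
python3 -m handwheel '[[[0,0,0.5,0,0,0,-1],[0,0,0.5,0,0,0,-1]]]' | grep -E 'pos|contact'
python3 -m handwheel '[[[0,0,0.5,0,0,0,-1],[0,0,0.5,0,0,0,-1],[0,0,0,0,0,0,-1],[0,0,0,0,0,0,-1]]]' | grep -E 'pos|contact'
python3 -m handwheel '[[[0,0,-2,0,0,0,-1],[0,0,-2,0,0,0,1],[0,0,-2,0,0,0,1],[0,0,-2,0,0,0,1],[0,0,-2,0,0,0,1],[0,0,0,0,0,0,1],[0,0,0,0,0,0,1]]]' | grep -E 'time|pos|contact'
python3 - <<'E'
from h import *
save('wrist','w9')
for n in('w5','w9'):
    im=cv2.imread(f'pics/{n}.png'); print(n,[(v,*im[v,300:305].mean(0).astype(int).tolist()[::-1]) for v in list(range(112,146,3))+list(range(270,300,3))])
E
python3 to.py .593 .325 .26 13.2
```

```text
position: [0.5604, -0.2364, 0.1507]
contact_force: [0.4, -0.5, 5.2]
position: [0.5604, -0.2364, 0.1405]
contact_force: [1.0, 0.0, 4.0]
position: [0.5596, -0.2359, 0.1298]
contact_force: [0.8, 0.6, 2.4]
time: 22.3
position: [0.5597, -0.2361, 0.231]
contact_force: [0.1, -0.5, -0.9]
w5 [(112, 75, 77, 83), (115, 73, 76, 80), (118, 77, 79, 83), (121, 73, 77, 81), (124, 67, 70, 75), (127, 39, 41, 43), (130, 40, 42, 44), (133, 39, 42, 44), (136, 65, 55, 49), (139, 144, 98, 65), (142, 145, 99, 66), (145, 144, 99, 66), (270, 148, 100, 67), (273, 148, 101, 68), (276, 58, 55, 56), (279, 66, 68, 71), (282, 65, 68, 73), (285, 62, 65, 70), (288, 63, 66, 71), (291, 63, 67, 70), (294, 61, 65, 68), (297, 62, 66, 69)]
w9 [(112, 76, 78, 83), (115, 73, 75, 80), (118, 75, 77, 82), (121, 75, 78, 82), (124, 74, 77, 81), (127, 40, 41, 44), (130, 39, 41, 43), (133, 39, 41, 44), (136, 40, 43, 45), (139, 144, 99, 66), (142, 144, 98, 65), (145, 144, 98, 66), (270, 148, 101, 68), (273, 148, 101, 68), (276, 117, 85, 64), (279, 72, 68, 67), (282, 65, 69, 75), (285, 62, 66, 72), (288, 62, 66, 70), (291, 65, 69, 72), (294, 61, 64, 70), (297, 63, 66, 71)]
turn z -14.8 then shift cm x 53.82 y 16.09 z -3.01 pos [ 0.5593 -0.2358  0.2299] tilt [-0.001  0.001]
```

The catch profile matches the first insertion, so blank two is under the catches. On to the third.

```bash
python3 -m handwheel '[[[0,0,-1.5,0,0,-7,1],[0,0,-1.5,0,0,-7,1],[3.35,1,0,0,0,0,1],[3.35,1,0,0,0,0,1],[3.35,1,0,0,0,0,1],[3.35,1,0,0,0,0,1],[3.35,1,0,0,0,0,1],[3.35,1,0,0,0,0,1],[3.35,1,0,0,0,0,1],[3.35,1,0,0,0,0,1],[3.35,1,0,0,0,0,1],[3.35,1,0,0,0,0,1],[3.35,1,0,0,0,0,1],[3.35,1,0,0,0,0,1],[3.35,1,0,0,0,0,1],[3.35,1,0,0,0,0,1],[3.35,1,0,0,0,0,1],[3.35,1,0,0,0,0,1],[0,0,0,0,0,0,1],[0,0,0,0,0,0,1]]]' | grep -E 'pos'
python3 -m handwheel '[[[0,0,0,0,0,0,1],[0,0,0,0,0,0,1]]]' | grep -E 'pos'
python3 look.py w10 .016 .012
```

```text
position: [0.5996, 0.3245, 0.2576]
position: [0.6014, 0.3198, 0.2596]
[595. 339.] [ 58. 109.] long 103.3
turn z -1.1 then shift cm x 2.02 y -0.16 z 24.80 pos [0.6016 0.3197 0.26  ] tilt [-0.    -0.001]
```

```bash
python3 -m handwheel '[[[2,-0.2,3.5,0,0,-1.1,1],[0,0,3.5,0,0,0,1],[0,0,3.5,0,0,0,1],[0,0,3.5,0,0,0,1],[0,0,3.5,0,0,0,1],[0,0,3.5,0,0,0,1],[0,0,1.6,0,0,0,1],[0,0,1,0,0,0,1],[0,0,1,0,0,0,1],[0,0,0,0,0,0,1],[0,0,0,0,0,0,-1],[0,0,0,0,0,0,-1],[0,0,0,0,0,0,-1],[0,0,0,0,0,0,-1],[0,0,0,0,0,0,-1]]]' 40
python3 -m handwheel '[[[0,0,-3.5,0,0,0,-1],[0,0,-3.5,0,0,0,-1],[0,0,-3.5,0,0,0,-1],[0,0,-3.5,0,0,0,-1],[0,0,-3.5,0,0,7,-1],[0,0,-3.5,0,0,7,-1],[0,0,-3,0,0,0.5,-1],[0,0,0,0,0,0,-1],[0,0,0,0,0,0,-1]]]' | grep -E 'pos|width';python3 to.py .5597 -.2355 .25 -1.5
```

```text
time: 25.48
position: [0.5962, 0.3413, 0.0163]
eef_rot: [0.001, 0.619, 0.785, 0.001]
contact_force: [-1.0, -0.1, 7.1]
gripper_width: 0.0584
grasp_force: 43.6
position: [0.5958, 0.3413, 0.2572]
gripper_width: 0.0585
turn z 0.5 then shift cm x -57.75 y -2.10 z 0.72 pos [0.5958 0.3413 0.2572] tilt [0.004 0.003]
```

```bash
python3 -m handwheel '[[[-3.4,-0.12,0,0,0,0.5,-1],[-3.4,-0.12,0,0,0,0,-1],[-3.4,-0.12,0,0,0,0,-1],[-3.4,-0.12,0,0,0,0,-1],[-3.4,-0.12,0,0,0,0,-1],[-3.4,-0.12,0,0,0,0,-1],[-3.4,-0.12,0,0,0,0,-1],[-3.4,-0.12,0,0,0,0,-1],[-3.4,-0.12,0,0,0,0,-1],[-3.4,-0.12,0,0,0,0,-1],[-3.4,-0.12,0,0,0,0,-1],[-3.4,-0.12,0,0,0,0,-1],[-3.4,-0.12,0,0,0,0,-1],[-3.4,-0.12,0,0,0,0,-1],[-3.4,-0.12,0,0,0,0,-1],[-3.4,-0.12,0.4,0,0,0,-1],[-3.3,-0.1,0.3,0,0,0,-1],[0,0,0,0,0,0,-1],[0,0,0,0,0,0,-1],[0,0,0,0,0,0,-1]]]' | grep -E 'pos|width';  python3 to.py .5597 -.2355 .25 -1.5
python3 held.py w11
python3 - <<'E'
import cv2
im=cv2.imread('pics/w11.png'); print([(v,*im[v,318:323].mean(0).astype(int).tolist()[::-1]) for v in range(136,166,2)])
E
```

```text
position: [0.5592, -0.2346, 0.2461]
gripper_width: 0.0585
turn z -0.0 then shift cm x -0.08 y 0.05 z -0.39 pos [ 0.5592 -0.2346  0.2461] tilt [-0.002  0.002]
front row 138.0 [[ 0.561  -0.1746  0.2495]]
mid [[0.5609, -0.1896], [0.5607, -0.1971], [0.5603, -0.2048]] width [0.0564 0.0566 0.0564]
[(136, 45, 46, 50), (138, 156, 108, 74), (140, 162, 113, 77), (142, 163, 113, 76), (144, 163, 113, 76), (146, 163, 113, 76), (148, 163, 113, 76), (150, 162, 113, 76), (152, 114, 76, 50), (154, 116, 79, 52), (156, 132, 89, 59), (158, 161, 112, 76), (160, 163, 113, 77), (162, 162, 113, 76), (164, 162, 113, 76)]
```

```bash
python3 -m handwheel '[[[0.05,0.03,1.5,0,0,0,-1],[0,0,2,0,0,0,-1],[0,0,2,0,0,0,-1],[0,0,1.5,0,0,0,-1],[0,0,1,0,0,0,-1],[0,0,0.6,0,0,0,-1],[0,0,0.5,0,0,0,-1],[0,0,0,0,0,0,-1],[0,0,0,0,0,0,-1]]]'
```

```text
time: 28.7
position: [0.5603, -0.2342, 0.1567]
eef_rot: [-0.0, 0.716, 0.698, 0.0]
contact_force: [-0.3, 1.0, -0.5]
gripper_width: 0.0584
grasp_force: 43.6
```

```bash
python3 -m handwheel '[[[0,0,0.1,0,0,0,-1],[0,0,0,0,0,0,1],[0,0,0,0,0,0,1],[0,0,0,0,0,0,1],[0,0,-2.5,0,0,0,1],[0,0,-3,0,0,0,1],[0,0,0,0,0,0,-1],[0,0,0,0,0,0,-1],[0,0,0,0,0,0,-1],[0,0,0,0,0,0,-1],[0,0,0,0,0,0,-1],[0,0,0,0,0,0,-1],[-0.1,0,1.5,0,0,0,-1],[0,0,1,0,0,0,-1],[0,0,1.2,0,0,0,-1]]]' | grep -E 'pos|contact'
python3 - <<'E'
from h import *
save('wrist','w12')
for n in('w8','w12'):
    im=cv2.imread(f'pics/{n}.png'); print([(v,*im[v,298:303].mean(0).astype(int).tolist()[::-1]) for v in range(126,152,2)])
    print([(u,*im[180:184,u].mean(0).astype(int).tolist()[::-1]) for u in list(range(246,262,2))+list(range(386,398,2))])
E
```

```text
position: [0.5598, -0.2358, 0.1724]
contact_force: [0.4, -0.2, 0.6]
[(126, 72, 75, 79), (128, 71, 74, 78), (130, 72, 75, 78), (132, 39, 41, 43), (134, 38, 40, 42), (136, 37, 39, 41), (138, 53, 47, 43), (140, 102, 68, 44), (142, 128, 87, 58), (144, 143, 98, 65), (146, 144, 98, 65), (148, 144, 98, 65), (150, 144, 98, 65)]
[(246, 189, 188, 187), (248, 192, 192, 190), (250, 191, 190, 189), (252, 143, 117, 103), (254, 145, 98, 67), (256, 146, 99, 66), (258, 147, 100, 67), (260, 146, 100, 66), (386, 145, 98, 66), (388, 142, 96, 64), (390, 139, 94, 62), (392, 132, 89, 60), (394, 188, 188, 187), (396, 188, 187, 186)]
[(126, 75, 77, 82), (128, 72, 75, 79), (130, 72, 75, 78), (132, 71, 74, 78), (134, 59, 62, 64), (136, 37, 39, 41), (138, 38, 40, 42), (140, 37, 39, 41), (142, 101, 67, 43), (144, 102, 68, 44), (146, 143, 97, 66), (148, 144, 98, 65), (150, 144, 98, 66)]
[(246, 191, 190, 189), (248, 193, 192, 191), (250, 190, 189, 188), (252, 136, 94, 67), (254, 146, 99, 67), (256, 146, 99, 66), (258, 146, 100, 67), (260, 146, 100, 66), (386, 143, 96, 64), (388, 140, 94, 62), (390, 137, 93, 62), (392, 143, 123, 111), (394, 186, 185, 183), (396, 189, 188, 187)]
```

The third blank is seated like the others, so I'll press it.

```bash
python3 -m handwheel '[[[0,0,0.8,0,0,0,-1],[0,0,0.6,0,0,0,-1],[0,0,0.5,0,0,0,-1],[0,0,0.5,0,0,0,-1]]]' | grep -E 'pos|contact'
python3 -m handwheel '[[[0,0,0.5,0,0,0,-1],[0,0,0.5,0,0,0,-1]]]' | grep -E 'pos|contact'
python3 -m handwheel '[[[0,0,0.5,0,0,0,-1],[0,0,0.5,0,0,0,-1],[0,0,0,0,0,0,-1],[0,0,0,0,0,0,-1]]]' | grep -E 'pos|contact'
python3 -m handwheel '[[[0,0,-2,0,0,0,-1],[0,0,-2,0,0,0,1],[0,0,-2,0,0,0,1],[0,0,-2,0,0,0,1],[0,0,-2,0,0,0,1],[0,0,-3,0,0,0,1],[0,0,-3,0,0,0,1],[0,0,0,0,0,0,1],[0,0,0,0,0,0,1]]]' | grep -E 'time|pos|contact'
python3 - <<'E'
from h import *
p=manip.camera_params('wrist');np.save('pw13.npy',p,allow_pickle=True);save('wrist','w13')
E
```

```text
position: [0.5603, -0.2365, 0.1496]
contact_force: [-0.3, -0.4, 4.8]
position: [0.5603, -0.2365, 0.1395]
contact_force: [-1.5, -1.0, 5.4]
position: [0.56, -0.2361, 0.1291]
contact_force: [0.2, -0.9, 3.1]
time: 31.58
position: [0.5605, -0.2359, 0.2909]
contact_force: [0.0, 0.5, -0.8]
```

View pics/w13.png

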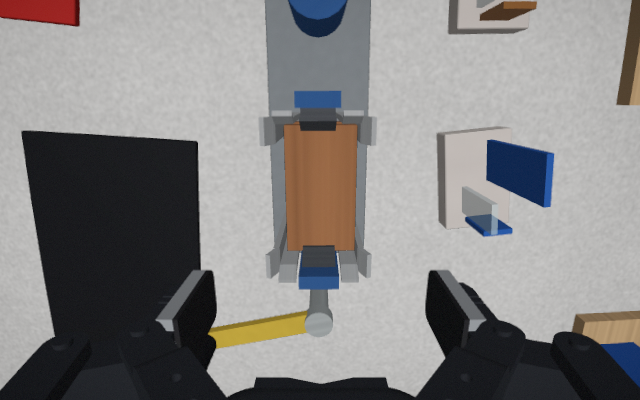

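All three blanks are under both catches (upper catch at (318,122), lower at (318,258)), and the keeper is open to the left. Now to the knob.

```bash
python3 to.py .4661 -.3432 .203 0
python3 - <<'E'
from seg import *
im=save('top','top2').copy();p=manip.camera_params('top')
for c in browns(im):
    w=back(p,c.reshape(-1,2),.016)[:,:2]*1000;r=cv2.minAreaRect(w.astype(np.float32))
    if r[0][0]<850: print(np.round(r[0]),np.round(r[1]))
E
```

```text
turn z -1.5 then shift cm x -10.77 y -9.38 z 8.64 pos [ 0.5599 -0.2355  0.2894] tilt [0. 0.]
[ 571. -261.] [107.  64.]
[694. 926.] [101. 154.]
```

```bash
python3 -m handwheel '[[[-2.7,-2.35,0,0,0,-1.5,0],[-2.7,-2.35,0,0,0,0,0],[-2.7,-2.35,0,0,0,0,0],[-2.7,-2.35,0,0,0,0,0],[0,0,0,0,0,0,0],[0,0,3,0,0,0,0],[0,0,3,0,0,0,0],[0,0,2.6,0,0,0,0],[0,0,0,0,0,0,-1],[0,0,0,0,0,0,-1],[0,0,0,0,0,0,-1],[0,0,0,0,0,0,-1],[0,0,0,0,0,0,-1],[0,0,0,0,0,0,-1]]]' 20
python3 - <<'E'
import numpy as np
t=np.radians(190-np.arange(0,16)*6.9); x=9.2*np.cos(t);y=9.2*np.sin(t)
print(np.degrees(t[-1]),np.round(np.c_[np.diff(y),np.diff(x)],2).tolist())
E
```

```text
time: 32.85
position: [0.4662, -0.3419, 0.2024]
eef_rot: [-0.001, 0.707, 0.707, 0.0]
contact_force: [6.0, -0.9, -19.3]
gripper_width: 0.017
grasp_force: 21.4
86.5 [[1.1, -0.13], [1.11, 0.01], [1.1, 0.14], [1.07, 0.27], [1.03, 0.4], [0.98, 0.52], [0.91, 0.63], [0.83, 0.74], [0.73, 0.83], [0.63, 0.91], [0.51, 0.98], [0.39, 1.04], [0.26, 1.08], [0.13, 1.1], [-0.0, 1.11]]
```

```bash
python3 -m handwheel '[[[1.1,-0.13,0.05,0,0,0,-1],[1.11,0.01,0,0,0,0,-1],[1.1,0.14,0,0,0,0,-1],[1.07,0.27,0,0,0,0,-1],[1.03,0.4,0,0,0,0,-1],[0.98,0.52,0,0,0,0,-1],[0.91,0.63,0,0,0,0,-1],[0.83,0.74,0,0,0,0,-1],[0.73,0.83,0,0,0,0,-1],[0.63,0.91,0,0,0,0,-1],[0.51,0.98,0,0,0,0,-1],[0.39,1.04,0,0,0,0,-1],[0.26,1.08,0,0,0,0,-1],[0.13,1.1,0,0,0,0,-1],[0,1.1,0,0,0,0,-1],[0,0.2,0,0,0,0,-1],[0,0,0,0,0,0,-1],[0,0,0,0,0,0,-1]]]'
```

```text
time: 34.35
position: [0.5594, -0.2321, 0.2028]
eef_rot: [-0.005, 0.707, 0.707, -0.001]
contact_force: [-15.7, 7.8, 4.9]
gripper_width: 0.017
grasp_force: 23.4
```

Force shows the keeper is against its closed stop. Release and go to the plunger.

```bash
python3 -m handwheel '[[[0,0,0,0,0,0,1],[0,0,0,0,0,0,1],[0,0,0,0,0,0,1],[0,0,0,0,0,0,1],[0,0,-3,0,0,0,1],[0,0,-3,0,0,0,1],[0,0,-2,0,0,0,1],[0,0,0,0,0,0,1],[0,0,0,0,0,0,1]]]'|grep -E 'pos|contact'
python3 to.py .5638 -.0712 .18 0
python3 - <<'E'
from h import *
p=manip.camera_params('wrist');np.save('pw14.npy',p,allow_pickle=True);save('wrist','w14')
E
```

```text
position: [0.5643, -0.2358, 0.2843]
contact_force: [0.3, -0.1, -1.0]
turn z -0.0 then shift cm x 16.46 y -0.05 z 10.43 pos [ 0.5643 -0.2358  0.2843] tilt [ 0.003 -0.001]
```

View pics/w14.png

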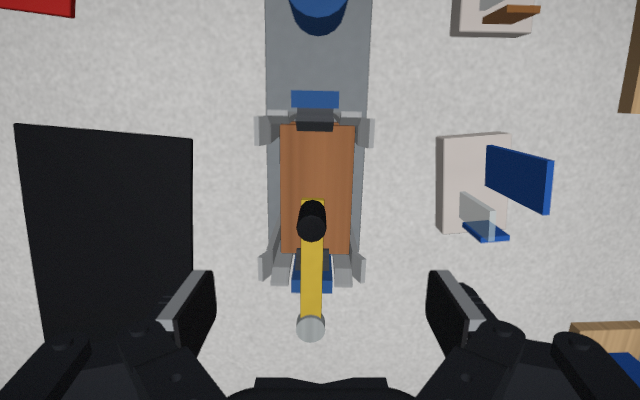

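The keeper lies across the mouth, pivot at (310,329) and knob top at (312,229). I'll check its angle numerically.

```bash
python3 - <<'E'
from h import *
p=np.load('pw14.npy',allow_pickle=True).item()
a,b=back(p,[[310.5,329]],.18)[0],back(p,[[312,228.5]],.216)[0]
t1=back(p,[[300.5,300],[322.5,300],[301,245],[323,245]],.18)
print(a,b,np.degrees(np.arctan2(b[1]-a[1],b[0]-a[0])))
im=cv2.imread('pics/w14.png');h,s,v=cv2.split(cv2.cvtColor(im,cv2.COLOR_BGR2HSV))
m=(h>21)&(h<32)&(s>150)
mid=[]
for r in (246,260,275,290,305):
    u=np.where(m[r,270:360])[0]+270; mid.append([(u.min()+u.max())/2,r])
w=back(p,mid,.18); print(np.round(w[:,:2],4).tolist(),np.degrees(np.arctan2(*(w[0]-w[-1])[[1,0]])))
# feeder axis from columns & follower edges in same picture: blank edges
c=back(p,[[291,91],[339,91],[291,107],[339.5,107]],.150);print('col',np.round(c,4))
E
python3 -m handwheel '[[[2.7,0,1,0,0,0,-1],[2.7,0,1,0,0,0,-1],[2.8,0,1,0,0,0,-1],[2.8,0,1,0,0,0,-1],[2.8,0,1.4,0,0,0,-1],[2.7,0,1.5,0,0,0,-1],[0,0,1.5,0,0,0,-1],[0,0,1,0,0,0,-1],[0,0,0,0,0,0,-1],[0,0,0,0,0,0,-1]]]'
```

```text
[ 0.55717352 -0.32878289  0.18      ] [ 0.55981683 -0.23480586  0.216     ] 88.38885537067104
[[0.5586, -0.2607], [0.5585, -0.2714], [0.558, -0.2832], [0.5579, -0.2954], [0.5574, -0.3079]] 88.57520323632646
col [[ 0.5444 -0.1559  0.15  ]
 [ 0.5782 -0.156   0.15  ]
 [ 0.5442 -0.1668  0.15  ]
 [ 0.5786 -0.1669  0.15  ]]
time: 35.98
position: [0.5631, -0.0717, 0.1881]
eef_rot: [-0.0, 0.708, 0.706, -0.001]
contact_force: [-0.3, -0.5, 0.1]
gripper_width: 0.0001
grasp_force: 0.0
```

The keeper is at 88.5°, matching the feeder axis, so it is closed. Pressing the plunger.

```bash
python3 -m handwheel '[[[0,0,1.2,0,0,0,-1],[0,0,1,0,0,0,-1],[0,0,0.8,0,0,0,-1],[0,0,0.8,0,0,0,-1],[0,0,0.6,0,0,0,-1]]]'|grep -E 'pos|contact'
python3 -m handwheel '[[[0,0,0.5,0,0,0,-1],[0,0,0.5,0,0,0,-1],[0,0,0.2,0,0,0,-1],[0,0,0,0,0,0,-1],[0,0,0,0,0,0,-1]]]'|grep -E 'pos|contact'
```

```text
position: [0.5637, -0.0717, 0.1446]
contact_force: [-2.3, -2.4, 6.7]
position: [0.5638, -0.0717, 0.1358]
contact_force: [-8.5, -0.8, 27.5]
```

At the stop: force jumped to 27 N after 25 mm of travel. Releasing and retreating.

```bash
python3 -m handwheel '[[[0,0,-1,0,0,0,-1],[0,0,-2,0,0,0,-1],[0,0,-3,0,0,0,-1],[0,0,-3,0,0,0,-1],[0,0,-3,0,0,0,-1],[0,0,-3,0,0,0,-1],[3,0,0,0,0,0,-1],[3,0,0,0,0,0,-1],[3,0,0,0,0,0,-1],[3,0,0,0,0,0,-1],[3,0,0,0,0,0,-1],[3,0,0,0,0,0,-1],[3,0,0,0,0,0,-1],[3,0,0,0,0,0,-1],[3,0,0,0,0,0,-1],[3,0,0,0,0,0,-1],[0,0,0,0,0,0,-1],[0,0,0,0,0,0,-1]]]'|grep -E 'time|pos|contact'
python3 - <<'E'
from h import *
save('top','top3');save('side','side3')
a=cv2.imread('pics/side3.png')[180:360,190:480];b=cv2.imread('pics/top3.png')[110:290,330:500]
f=lambda i,k:cv2.resize(i,None,fx=k,fy=k,interpolation=2)
cv2.imwrite('pics/f.png',np.hstack([f(a,1.7),f(b,1.7)]))
E
```

```text
time: 38.32
position: [0.5631, 0.2319, 0.2819]
contact_force: [-0.3, -0.4, 0.3]
```

View pics/f.png

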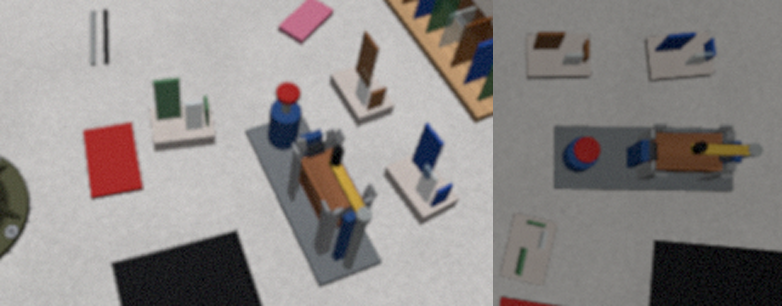

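The magazine is loaded, the keeper is closed, the plunger is back up, and the models look as they were. Handing in.

```bash
python3 -c "
from rig import manip; print(manip.sign_off())"
```

```text
the job is handed in; nothing more can be done
None
```

All three blanks on the bench are in the magazine under both catches, the keeper is closed, the plunger was pressed to its stop and came back up, and the job was handed in after about 38 s of robot time (no verdict was returned).

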